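# Put the spice jar away in the carousel drum

## Robot

A 6-joint arm with a two-finger parallel gripper is mounted at the origin on a cart in front of the work surface, level with it; the furniture and walls round the work are solid. World frame = base frame: x ahead of the robot, y to its left, z up, the work surface at z = 0. Lengths are in m, angles in rad, forces in N, time in s.
With the tool pointing down it reaches from about 0.3 to 0.95 m from the base axis. Payload 3.1 kg.
Tool frame: the origin (TCP) lies on the centre line of the jaws, within the pads' length; the fingertips stand robot.finger_overhang ahead of it and the grasp point (between the pads) lies 5 mm behind it (robot.finger_overhang is the distance from the TCP to the fingertips, in m); z points along the fingers, y is the line along which they close (so a half turn about z gives the same grasp; the last joint's range is limited). The gripper opens to 85 mm and grips with 20 to 120 N. Pads are 22 mm wide; open, the fingers measure 114 mm over their backs; the gripper's body (76 mm by 85 mm) begins 54 mm behind the grasp point. The pads swing forward as they close: fully open they stand 13 mm farther back than shut.
Start: joints at [1.216, 0.308, 1.634, -0, 1.2, -0.07], TCP at [0.176, 0.6, 0.245] pointing down, gripper open.
Joint ranges: [-3.06, 3.06], [-0.79, 1.96], [0.05, 2.63], [-1.19, 4.34], [0.05, 2.64], [-2.94, 2.94]. Speed limits (rad/s): [2.79, 2.79, 3.14, 3.14, 3.14, 3.14].

## Interface

Orientations are given as a unit quaternion [w, x, y, z].
In Python, from workcell import robot gives the robot as it stands. The module is installed in compiled form; this text tells all that it offers.
- The arm moves only by the tool step_arm, never from a script. Its argument "increments" is a list of rows, each a list of 3 entries, a list of its own where there are three numbers: the shift along the world's x, y, z each as a share of 25 mm, from -1 to 1, then the turn about the world's z as a share of 0.1 rad, from -1 to 1, then the closure, from 0 (fully open) to 1 (shut). A call has 1 to 20 rows; each row shifts and turns the commanded pose from where the row before left it; what a row does not reach is not made up. A row lasts 1/12 s, in which the tool goes at most 41.7 mm and 7.16 degrees, less where a joint would pass 70% of its speed; a pose out of reach is approached as far as the arm can. A call with a number of a shift or a turn outside -1 to 1 is refused whole. A call with a gripper value outside its range is refused whole. The fingers move at their own pace and stop on an object; the grip force is fixed at half the most. Time passes only in rows, so rows that do not move let the fingers close. It gives the time, the measured TCP pose, the force, the opening and the grip force at its end, in the units of the state.
- robot.sense(): the state, without advancing time (a new reading comes with each control period).
- robot.capture(name): name is "scene" or "top" or "wrist"; returns the picture (384x512x3 uint8, blue, green, red); there is no depth.
- robot.camera_model(name): a dict with "intrinsics" (3x3 intrinsics, pixels), "dist_coeffs" ([k1, k2, p1, p2, k3] as OpenCV has them; the pictures are not rectified), "eye" and "orientation" of the camera in the world; the wrist camera has in their place "hand_eye" (4x4, takes a point from camera to tool coordinates, whose origin is the TCP and whose axes are the flange's). Camera axes: x right, y down, z forward; pixel columns grow to the right and rows downward; lengths in m; the calibration is good to about 2 mm. A picture is of the moment at which its call begins: read the wrist's pose just before it. camera_model takes no time and is no camera call.
- robot.close_job(): hands the job in; it is judged then, once.
Trained networks look in the newest picture that a camera, given by its name, has taken for a name from the list of things; names that differ only in an ending like _2 or _b are one class to them, and where a whole thing is asked for, a point or a joint stands for the part that bears it (a point fixed in the world has none). Each returns a list of dicts, best first, with "p" (0 to 1); they miss things now and then, are a little off and sometimes report something else, mostly with a low value. They report only what shows in the picture. A call takes as long as a camera call. They do not tell look-alikes from the thing itself.
- robot.regions_of(camera, thing): "mask" (384x512 bool, what is visible of it).
- robot.mark_of(camera, thing): "location" ([x, y, z] in m, in the coordinates of the camera as it stood for that picture, good to about 4 mm: a listed point, or the origin of a listed thing).
The state is a dict: "time_s": time; "qpos": joint angles; "qd": joint speeds; "effort": joint torques, N m; "tool_pos": TCP position; "eef_rot": TCP orientation; "wrist_force": force on the tool from outside, world axes, zero at the start; "wrist_torque": the same for the moment, N m; "finger_gap": finger opening in m; "grasp_force": force on a finger pad.
Only numpy, scipy, OpenCV 4.12 (cv2) and the standard library are available. Lean on these libraries where they do the work, as an engineer would, in place of code of your own. Each camera call takes 0.05 s, during which the arm holds its last target. There are 200 camera calls.

## Task

Put the loose spice jar away in the round spice drum: turn the drum's carousel by the square knob on top until its one empty place stands in its click stop under the open hatch, stand the jar upright in that place, and then lower the hatch lid fully shut without slamming it. Leave the other things on the worktop where they are.

Things in the scene. Friction and masses are not known exactly. Their poses are not given: they have to be found in the camera images.
- spice_drum: Fixed round spice drum, 250 mm across: wooden foot, clear wall, flat wooden roof (top at z = 154 mm, underside 146). Origin: centre of its underside, on the carousel's axis; z up, -x points to the hatch. The hatch is the only way in: an opening through the roof from x = -36 mm to an arc of radius 116 mm about the axis, y = -66 to 66 mm. The jars stand on a deck at z = 30 mm
- carousel (a joint): Angle (rad) of the carousel about the drum's vertical axis, growing counter-clockwise from above, no end stops. At 0 or any whole turn the empty place is under the hatch. Five click stops 2 pi/5 apart, one at 0: a spring ball catches within 0.08 rad of a stop and takes about 0.2 N m to leave; between stops it stays where left. The four jars on it (to 109 mm tall) are fixed to it
- knob_grip (a point): On the carousel's axis, 38 mm above the roof top: where to grip the dark wooden knob, which turns with the carousel. The knob is a square block, 34 x 34 mm across its flats, edges rounded by 6 mm; its top is 12 mm above this point, its underside 24 mm below. x and y of this frame are square to its flats, z is up; -x points towards the empty place
- empty_place (a point): Centre of the floor of the empty place on the carousel's deck, 80 mm from the axis. A raised wooden ring round it (6 mm high, inner radius 26, outer 30 mm) keeps the jar from sliding. It turns with the carousel; same axes as knob_grip
- hatch (a point): Fixed point of the drum at deck height (z = 30 mm), 80 mm from the axis towards -x, under the hatch: where the empty place has to come; axes of the drum
- lid (a joint): Opening angle of the hatch lid (rad): 0 shut and flush with the roof, pi/2 upright, stop at 2.3. It turns about the drum's x direction along the hatch's edge at y = -66 mm, and leans outward (to -y) when wide open. Friction (about 0.09 N m) holds it wherever it is left, so it has to be moved all the way down
- lid_hinge (a point): Point on the lid's hinge line: drum frame x = -65, y = -66, z = 154 mm
- lid_tab (a point): Middle of the small dark wooden tab at the lid's free edge, 138 mm from the hinge line. The tab is 26 mm long along the edge, spans 123 to 147 mm from the hinge line and stands 8 mm proud of the outer (upper) face; the lid is 8 mm thick, its outer face level with the hinge line, and 131 mm wide from the hinge
- spice_jar: The loose glass spice jar with a pale screw cap, standing on the worktop to the right of the drum: 43 mm diameter, 100 mm tall, 0.08 to 0.15 kg. Origin: centre of its underside; z up
- honey_jar: Bystander: squat jar with a dark lid, 63 mm diameter, 94 mm tall, in front of the microwave. Origin: centre of its underside
- pink_cup: Bystander: pink mug, 84 x 121 x 101 mm. Origin: middle of its underside
- butter_dish: Bystander: covered butter dish, 92 x 165 x 72 mm. Origin: centre of its underside
- salt_mill: Bystander: turned dark wooden mill, 58 mm diameter, 170 mm tall. Origin: centre of its underside
- striped_mug: Bystander: mug with pale stripes behind the drum, 84 x 117 x 95 mm. Origin: middle of its underside
Not all that is in view belongs to the job. Leave any turquoise look-alike of the spice_jar alone.

How it is judged:
On the way, in this order (a step that is already met when the one before it is completed fails the run):
1. the carousel's empty place stands in its click stop under the hatch (horizontal distance between empty_place and hatch below 0.006 m), for 0.2 s.
2. the jar stands upright on the floor of that place (horizontal distance between spice_jar and empty_place below 0.01 m and distance between spice_jar and empty_place below 0.012 m and angle between spice_jar's own z axis and vertical below 0.1 rad and contact force between the fingers and spice_jar below 0.1 N), for 0.2 s.
At the end, for the whole second after the job is handed in: The empty place's centre is within 6 mm of the point under the hatch, the jar stands in it at rest (its foot within 10 mm of the place's centre horizontally and within 12 mm in all, upright within 0.1 rad), and the lid is shut to within 0.04 rad (horizontal distance between empty_place and hatch below 0.006 m and horizontal distance between spice_jar and empty_place below 0.01 m and distance between spice_jar and empty_place below 0.012 m and angle between spice_jar's own z axis and vertical below 0.1 rad and value of joint lid below 0.04 rad and velocity of joint carousel between -0.05 and 0.05 rad/s and linear speed of spice_jar below 0.02 m/s); the robot touches nothing.
It fails at once if the lid slams: it falls faster than 3 rad/s (velocity of joint lid below -3 rad/s).
It fails at once if a bystander on the worktop is shifted by more than 30 mm (distance of any of honey_jar, pink_cup, butter_dish, salt_mill, striped_mug from where it was at the start of the episode above 0.03 m).
It also fails if it takes over 67 s, if anything falls off the work surface, if the arm or the gripper's body presses on something with over 40 N, if the wrist force passes 120 N, or if a joint passes its speed limit or range.

## Working session

There is one attempt and no reset: what is moved stays moved. The work goes in short steps, Python scripts to look and compute and a tool call to move; the robot and the scene stay as the last step left them, time stands still between calls to the robot, and variables do not carry over. Pictures are saved under pics/ and viewed, at most 11 in all, crops included, and the job is handed in when it is done.

Besides the shell and the picture viewer there is one more tool, called after ">>>" as name(argument=value, ...), one argument or row to a line, values as JSON. step_arm: Moves the arm, as the interface text tells. Shift numbers are shares of 25 mm and turn numbers shares of 0.1 rad, none past 1 either way. Its arguments: {"type":"object","properties":{"increments":{"type":"array","items":{"type":"array"}}},"required":["increments"]}

```bash
mkdir -p pics; cat > h.py <<'E'
import numpy as np, cv2
from scipy.spatial.transform import Rotation as R
from workcell import robot
def rot(q): return R.from_quat([q[1],q[2],q[3],q[0]]).as_matrix()
def pose(cam):
    m=robot.camera_model(cam)
    if 'hand_eye' in m:
        s=robot.sense(); T=np.eye(4); T[:3,:3]=rot(s['eef_rot']); T[:3,3]=s['tool_pos']
        return T@np.array(m['hand_eye'])
    T=np.eye(4); o=np.array(m['orientation']); T[:3,:3]=o if o.shape==(3,3) else rot(o); T[:3,3]=m['eye']; return T
def marks(cam,things,T):
    for t in things:
        for d in robot.mark_of(cam,t)[:3]:
            p=np.array(d['location']); w=T[:3,:3]@p+T[:3,3]
            m=robot.camera_model(cam)
            px=cv2.projectPoints(p.reshape(1,3),np.zeros(3),np.zeros(3),np.array(m['intrinsics']),np.array(m['dist_coeffs']))[0].ravel()
            print(cam,t,round(d['p'],2),w.round(4),px.round())
E
python3 - <<'E'
from h import *
print(robot.finger_overhang, robot.sense())
ims=[]
for c in ['scene','top']:
    T=pose(c); print(c,T.round(3).tolist()); im=robot.capture(c); cv2.imwrite(f'pics/{c}0.png',im)
    marks(c,['spice_drum','knob_grip','empty_place','hatch','lid_hinge','lid_tab','spice_jar','honey_jar','pink_cup','butter_dish','salt_mill','striped_mug'],T)
E
```

```text
0.014 {'time_s': 0.0, 'qpos': array([ 1.21629881e+00,  3.09046482e-01,  1.63520958e+00,  3.28037766e-05,
        1.19967088e+00, -6.96830245e-02]), 'qd': array([-0.00081474,  0.00146871,  0.00017979,  0.00031673, -0.00023705,
       -0.00109819]), 'effort': array([-5.69295906e-06, -4.15266359e+01, -2.76656091e+01, -1.78628916e-04,
        1.05041076e-02,  3.89108905e-06]), 'tool_pos': array([0.17534279, 0.59907214, 0.24401023]), 'eef_rot': array([-2.60624351e-04,  1.41932210e-01,  9.89875692e-01, -1.13777647e-03]), 'wrist_force': array([ 0.02798686, -0.33276946, -0.35741973]), 'wrist_torque': array([-0.03443399, -0.05535477,  0.0154692 ]), 'grasp_force': 0.0, 'finger_gap': 0.08520172961276523}
scene [[0.475, -0.751, 0.459, 0.026], [-0.88, -0.398, 0.26, -0.217], [-0.012, -0.528, -0.849, 0.994], [0.0, 0.0, 0.0, 1.0]]
scene spice_drum 0.73 [ 0.491   0.2194 -0.0008] [206. 200.]
scene knob_grip 0.62 [0.4913 0.2201 0.191 ] [196. 160.]
scene lid_tab 0.59 [0.448  0.1061 0.2879] [223. 166.]
scene spice_jar 0.97 [ 0.4941 -0.0137 -0.0027] [276. 232.]
scene spice_jar 0.86 [ 5.210e-01 -1.165e-01 
[... 805 characters left out ...]
 0.1894] [191. 188.]
top lid_hinge 0.59 [0.4375 0.1467 0.1523] [222. 209.]
top lid_tab 0.72 [0.447  0.1074 0.2832] [233. 196.]
top spice_jar 0.77 [ 0.523  -0.1133 -0.0029] [308. 184.]
top spice_jar 0.6 [ 0.4401 -0.2722  0.0007] [361. 207.]
top spice_jar 0.49 [ 4.97e-01 -1.07e-02 -1.00e-04] [275. 194.]
top honey_jar 0.85 [ 0.6079  0.0483 -0.0039] [254. 161.]
top pink_cup 0.62 [ 0.5561 -0.2216  0.0015] [341. 172.]
top butter_dish 0.86 [ 0.3755 -0.1473 -0.0017] [323. 231.]
top salt_mill 0.82 [ 0.4378 -0.2735  0.002 ] [362. 208.]
top salt_mill 0.26 [0.4401 0.1458 0.1524] [222. 208.]
top striped_mug 0.75 [ 0.6251  0.3953 -0.0036] [144. 163.]
top striped_mug 0.57 [0.4397 0.1464 0.1514] [222. 208.]
```

View pics/scene0.png

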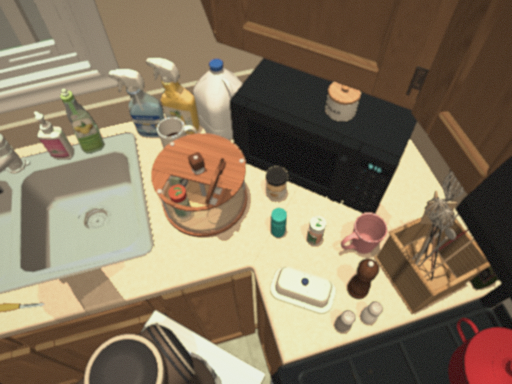

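View pics/top0.png

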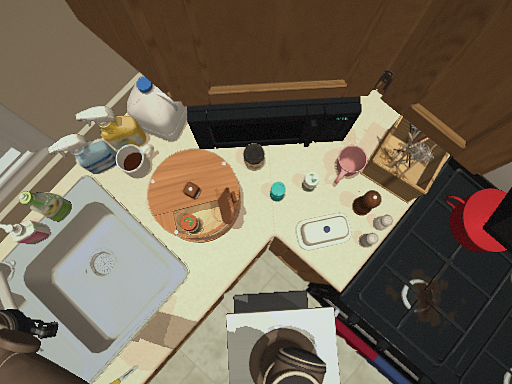

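The pale-capped jar at scene (316,230), about (0.522,-0.115), fits the description. Things it could be confused with:
- the turquoise look-alike at (279,222)
- the shakers at (345,320) and (372,312)
- the dark-lidded honey jar at (277,180)

I'll check the choice in a crop and move over the drum for a closer look.

```bash
python3 - <<'E'
import cv2
im=cv2.imread('pics/scene0.png')[150:340,220:400]; cv2.imwrite('pics/c1.png',cv2.resize(im,None,fx=3,fy=3,interpolation=cv2.INTER_CUBIC))
from h import robot; print(robot.camera_model('wrist')['hand_eye'])
E
```

```text
[[-3.10611566e-04 -9.60084054e-01 -2.79711481e-01  7.02862488e-02]
 [ 9.99999947e-01 -2.70260733e-04 -1.82825995e-04  1.78376929e-04]
 [ 9.99332924e-05 -2.79711523e-01  9.60084087e-01 -1.27606929e-01]
 [ 0.00000000e+00  0.00000000e+00  0.00000000e+00  1.00000000e+00]]
```

View pics/c1.png

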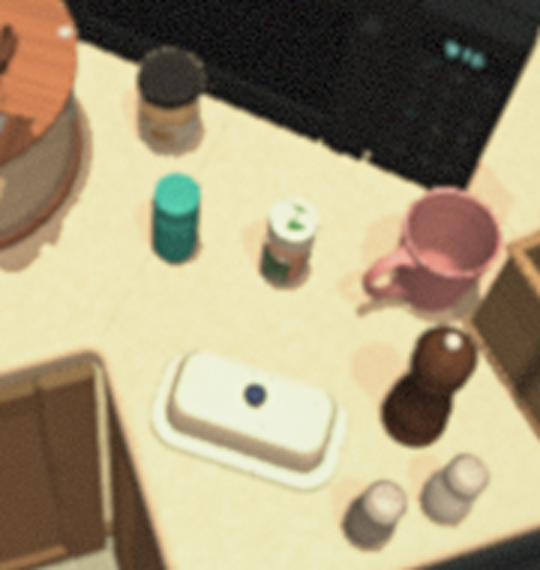

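>>> step_arm(
  increments=[
    [[0,0,1],0,0],
    [[0.4,-0.45,1],-0.2,0],
    [[0.8,-0.94,0.5],-0.2,0],
    [[0.8,-0.94,0.5],-0.2,0],
    [[0.8,-0.94,0.2],-0.2,0],
    [[0.8,-0.94,0],-0.2,0],
    [[0.8,-0.94,0],-0.2,0],
    [[0.8,-0.94,0],-0.2,0],
    [[0.8,-0.94,0],-0.2,0],
    [[0.8,-0.94,0],-0.2,0],
    [[0.8,-0.94,0],-0.2,0],
    [[0.8,-0.94,0],-0.2,0],
    [[0.8,-0.94,0],-0.2,0],
    [[0.8,-0.94,0],-0.2,0],
    [[0.8,-0.94,0],-0.2,0],
    [[0.8,-0.94,0],-0.2,0],
    [[0.4,-0.5,0],-0.2,0],
    [[0,0,0],0,0],
    [[0,0,0],0,0],
  ],
)

```text
time_s: 2.88
tool_pos: [0.4759, 0.2466, 0.3252]
eef_rot: [-0.0, 0.299, 0.954, 0.0]
wrist_force: [-0.6, -0.3, -0.5]
finger_gap: 0.0854
grasp_force: 0.0
```

The crop shows the pale cap with a green leaf at (290,220). That is the jar; the turquoise one at (176,210) is the decoy. Next is the wrist view of the drum.

```bash
python3 - <<'E'
from h import *
T=pose('wrist'); im=robot.capture('wrist'); cv2.imwrite('pics/w1.png',im)
marks('wrist',['spice_drum','knob_grip','empty_place','hatch','lid_hinge','lid_tab'],T)
for a in [0]:
    m=robot.camera_model('wrist'); 
    # project predicted knob top corners for yaw 0.96 about (0.4913,0.2215)
    for yaw in (0.90,0.96,1.02):
        P=np.array([[.4913+.017*(sx*np.cos(yaw)-sy*np.sin(yaw)),.2215+.017*(sx*np.sin(yaw)+sy*np.cos(yaw)),.204] for sx,sy in((1,1),(-1,1),(-1,-1),(1,-1))])
        Pc=(P-T[:3,3])@T[:3,:3]
        px=cv2.projectPoints(Pc,np.zeros(3),np.zeros(3),np.array(m['intrinsics']),np.array(m['dist_coeffs']))[0].reshape(-1,2); print(yaw,px.round().tolist())
        if yaw==.96: cv2.polylines(im,[px.round().astype(int)],True,(0,255,0),1)
cv2.imwrite('pics/w1o.png',cv2.resize(im,(768,576)))
E
```

```text
wrist spice_drum 0.62 [4.886e-01 2.218e-01 3.000e-04] [249. 166.]
wrist knob_grip 0.58 [0.4895 0.2202 0.1955] [242. 214.]
wrist empty_place 0.95 [0.4527 0.1487 0.0281] [191. 179.]
wrist hatch 0.72 [0.4112 0.2047 0.0328] [204. 132.]
wrist lid_hinge 0.72 [0.4349 0.1401 0.1562] [148. 201.]
wrist lid_tab 0.66 [0.446  0.1049 0.2837] [ 54. 304.]
wrist lid_tab 0.32 [0.4361 0.1403 0.1531] [150. 201.]
0.9 [[265.0, 201.0], [225.0, 198.0], [223.0, 236.0], [262.0, 238.0]]
0.96 [[264.0, 200.0], [223.0, 199.0], [225.0, 237.0], [264.0, 237.0]]
1.02 [[263.0, 198.0], [222.0, 201.0], [226.0, 238.0], [265.0, 236.0]]
```

View pics/w1o.png

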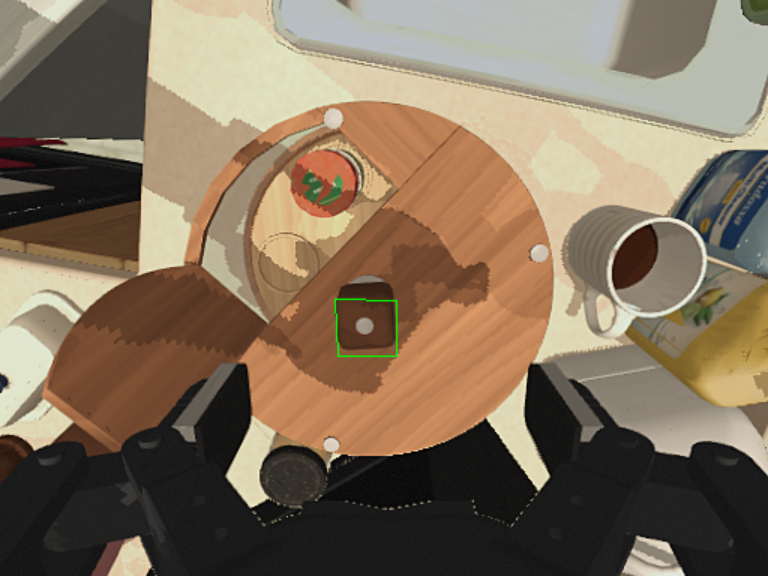

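The view shows the knob with its pale dot at about (243,217) and nearly square to the fingers. The empty ring is at about (192,175), beside the hinge edge, and a red-capped jar is at (217,121). I'll refine the carousel angle from the ring and the knob.

```bash
python3 - <<'E'
from h import *
T=pose('wrist'); m=robot.camera_model('wrist'); K=np.array(m['intrinsics']); D=np.array(m['dist_coeffs'])
def bp(px,z):
    u=cv2.undistortPoints(np.array([[px]],float),K,D).ravel(); d=T[:3,:3]@np.array([*u,1]); return (T[:3,3]+d*(z-T[2,3])/d[2])[:2]
im=cv2.imread('pics/w1.png')
print('knob dot',bp((242.7,216.7),.204).round(4))
c=bp((192,175),.033); print('ring',c.round(4))
for ax in [(.491,.221),(.4895,.2205)]:
    d=c-np.array(ax); print(np.hypot(*d), np.arctan2(d[1],d[0]))
for n in ['knob_grip']:
    r=robot.regions_of('wrist',n)
    for x in r[:2]:
        mk=x['mask'].astype(np.uint8); cc=cv2.findContours(mk,0,1)[0]; print(n,x['p'],mk.sum(),cv2.minAreaRect(max(cc,key=len)))
vis=cv2.resize(im[100:260,120:300],None,fx=3.3,fy=3.3,interpolation=cv2.INTER_CUBIC)
cv2.imwrite('pics/w1c.png',cv2.convertScaleAbs(vis,alpha=1.5,beta=10))
E
```

```text
knob dot [0.4887 0.2229]
ring [0.4479 0.1559]
0.07808458938640117 -2.1557337688036204
0.0768456750132404 -2.1430515657447997
knob_grip 0.96 8038 ((200.81478881835938, 145.55264282226562), (65.20767211914062, 120.4345703125), 43.8766975402832)
```

View pics/w1c.png

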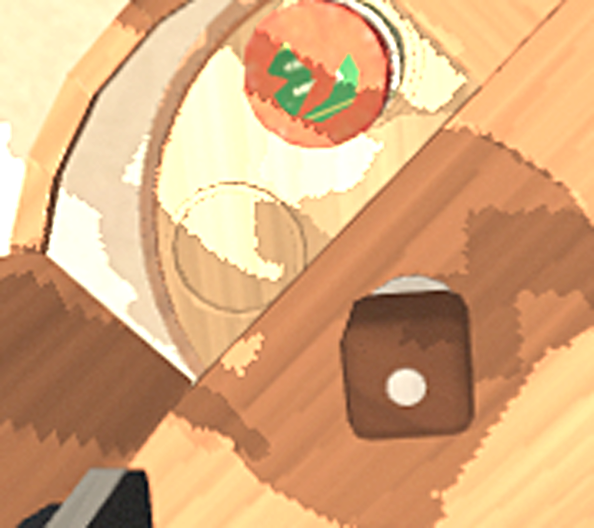

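```bash
python3 - <<'E'
from h import *
T=pose('wrist'); m=robot.camera_model('wrist'); K=np.array(m['intrinsics']); D=np.array(m['dist_coeffs'])
def bp(px,z):
    u=cv2.undistortPoints(np.array([[px]],float),K,D).ravel(); d=T[:3,:3]@np.array([*u,1]); return (T[:3,3]+d*(z-T[2,3])/d[2])[:2]
f=lambda x,y:(120+x/3.3,100+y/3.3)
a=bp(f(195,385),.154); b=bp(f(560,5),.154); c=bp(f(453,118),.154); print(a,b,c)
for q in (b,c):
    d=q-a; print('yaw',np.arctan2(-d[0],d[1]),np.linalg.norm(d))
y=np.arctan2(-d[0],d[1]); n=np.array([np.cos(y),np.sin(y)]); print('axis dist along x', (np.array([.490,.2215])-a)@n)
print('knob top ctr',bp((244,215),.204)); print(robot.sense()['qpos'].round(3))
E
```

```text
[0.46619091 0.15589892] [0.43523108 0.31105145] [0.44417771 0.26847068]
yaw 0.19695755458937741 0.15821130850212675
yaw 0.19311133157339222 0.11470389336066934
axis dist along x 0.03595624243236523
knob top ctr [0.48819053 0.22456522]
[ 0.399  0.069  1.753  0.     1.319 -0.568]
```

>>> step_arm(
  increments=[
    [[0.19,-0.33,0],0.1,0],
    [[0.19,-0.33,-0.4],0.1,0],
    [[0.19,-0.33,-0.8],0.1,0],
    [[0,0,-0.8],0,0],
    [[0,0,-0.8],0,0],
    [[0,0,-0.8],0,0],
    [[0,0,-0.8],0,0],
    [[0,0,-0.8],0,0],
    [[0,0,-0.4],0,0],
    [[0,0,-0.3],0,0],
    [[0,0,-0.2],0,0],
    [[0,0,0],0,0],
    [[0,0,0],0,0.5],
    [[0,0,0],0,0.8],
    [[0,0,0],0,1],
    [[0,0,0],0,1],
    [[0,0,0],0,1],
    [[0,0,0],0,1],
  ],
)

```text
time_s: 4.78
tool_pos: [0.4894, 0.2211, 0.1739]
eef_rot: [-0.0, 0.283, 0.959, -0.002]
wrist_force: [-4.5, -4.5, 5.2]
finger_gap: 0.0335
grasp_force: 65.3
```

>>> step_arm(
  increments=[
    [[0,0,0],-0.3,1],
    [[0,0,0],-0.6,1],
    [[0,0,0],-0.7,1],
    [[0,0,0],-0.7,1],
    [[0,0,0],-0.7,1],
    [[0,0,0],-0.7,1],
    [[0,0,0],-0.7,1],
    [[0,0,0],-0.7,1],
    [[0,0,0],-0.7,1],
    [[0,0,0],-0.7,1],
    [[0,0,0],-0.6,1],
    [[0,0,0],-0.4,1],
    [[0,0,0],-0.3,1],
    [[0,0,0],-0.2,1],
    [[0,0,0],0,1],
    [[0,0,0],0,1],
    [[0,0,0],0,1],
  ],
)

```text
time_s: 6.2
tool_pos: [0.4889, 0.2213, 0.1739]
eef_rot: [-0.0, 0.635, 0.773, -0.002]
wrist_force: [-4.6, -2.7, 7.5]
finger_gap: 0.0335
grasp_force: 59.7
```

```bash
python3 - <<'E'
from h import *
s=robot.sense(); print(s['wrist_torque'],s['wrist_force'],s['eef_rot'],s['tool_pos'])
E
```

```text
[-0.74986967  0.48524005 -0.34192574] [-4.60921274 -2.70496027  7.53815864] [-2.65757312e-04  6.34884140e-01  7.72605632e-01 -1.61137536e-03] [0.4889243  0.22131657 0.17394049]
```

>>> step_arm(
  increments=[
    [[0,0,0],0,0.6],
    [[0,0,0],0,0.3],
    [[0,0,0],0,0],
    [[0,0,0],0,0],
    [[0,0,0],0,0],
    [[0,0,0.4],0,0],
    [[0,0,0.8],0,0],
    [[0,0,1],0,0],
    [[0,0,1],0,0],
    [[0,0,1],0,0],
    [[0,0,1],0,0],
    [[0,0,0.8],0,0],
    [[0,0,0],0,0],
    [[0,0,0],0,0],
  ],
)

```text
time_s: 7.37
tool_pos: [0.4909, 0.2227, 0.3249]
eef_rot: [0.001, 0.634, 0.773, 0.002]
wrist_force: [-0.5, 0.5, -0.6]
finger_gap: 0.0851
grasp_force: 0.0
```

```bash
python3 - <<'E'
from h import *
T=pose('wrist'); im=robot.capture('wrist'); cv2.imwrite('pics/w2.png',im); print(T[:3,3])
marks('wrist',['knob_grip','empty_place','hatch','lid_hinge','lid_tab'],T)
T2=pose('top'); robot.capture('top'); marks('top',['knob_grip','empty_place','hatch','lid_tab','spice_jar'],T2)
robot.capture('scene');marks('scene',['empty_place','spice_jar'],pose('scene'))
cv2.imwrite('pics/w2b.png',cv2.resize(cv2.convertScaleAbs(im,alpha=1.3,beta=5),(768,576)))
E
```

```text
[0.47732997 0.29222909 0.45255942]
wrist knob_grip 0.56 [0.4859 0.2192 0.1942] [250. 188.]
wrist empty_place 0.94 [0.4147 0.204  0.0239] [200. 156.]
wrist hatch 0.95 [0.413  0.2094 0.0299] [199. 152.]
wrist lid_hinge 0.87 [0.436  0.139  0.1562] [189. 242.]
wrist lid_tab 0.59 [0.6291 0.3979 0.0013] [382.  44.]
top knob_grip 0.53 [0.4942 0.2231 0.1911] [191. 188.]
top knob_grip 0.42 [ 0.3733 -0.1506 -0.0038] [324. 232.]
top hatch 0.92 [0.4142 0.2076 0.0297] [205. 224.]
top spice_jar 0.56 [ 0.4902 -0.0122  0.0009] [276. 196.]
top spice_jar 0.56 [ 0.6086  0.0493 -0.0034] [254. 161.]
top spice_jar 0.48 [ 0.5232 -0.1122 -0.0045] [307. 184.]
scene empty_place 0.79 [0.4118 0.2042 0.0304] [194. 217.]
scene empty_place 0.22 [ 0.4438 -0.2718 -0.0013] [356. 288.]
scene spice_jar 0.8 [ 0.4938 -0.0133 -0.002 ] [276. 232.]
scene spice_jar 0.67 [ 0.5206 -0.1155  0.0035] [314. 239.]
```

View pics/w2b.png

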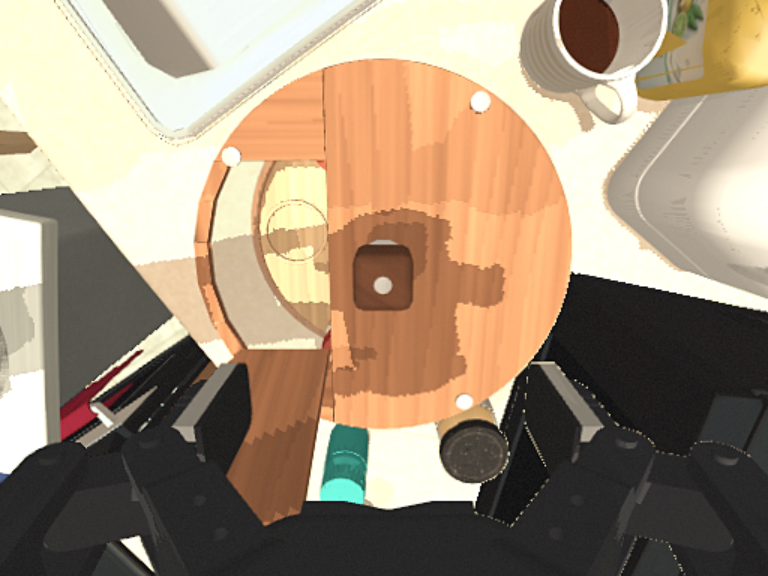

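```bash
cat >> h.py <<'E'
def bp(T,px,z,cam='wrist'):
    m=robot.camera_model(cam); u=cv2.undistortPoints(np.array([[px]],float),np.array(m['intrinsics']),np.array(m['dist_coeffs'])).ravel()
    d=T[:3,:3]@np.array([*u,1]); return (T[:3,3]+d*(z-T[2,3])/d[2])[:2]
E
python3 - <<'E'
from h import *
T=pose('wrist'); f=lambda x,y:(x/1.5,y/1.5)
ring=bp(T,f(298,230),.034); ax=np.array([.4905,.2217]); d=ring-ax
print('ring',ring,np.hypot(*d),'carousel yaw',np.arctan2(-d[1],-d[0]))
a=bp(T,f(330,349),.154); b=bp(T,f(324,70),.154); e=b-a; print('drum yaw',np.arctan2(-e[0],e[1]))
# roof circle: screws/edge extents
import itertools
P=np.array([bp(T,f(*p),.154) for p in [(572,240),(380,58),(232,112),(197,243),(383,427),(540,340),(500,100)]])
A=np.c_[2*P,np.ones(len(P))]; s=np.linalg.lstsq(A,(P**2).sum(1),rcond=None)[0]; print('circle',s[:2],np.sqrt(s[2]+s[:2]@s[:2]))
S=[bp(T,f(*p),.154).round(4) for p in [(480,101),(232,156),(464,402)]]; print(S)
E
```

```text
ring [0.41178885 0.20818435] 0.0798631214860643 carousel yaw 0.17005364617399582
drum yaw 0.18363014386049453
circle [0.48598387 0.22310111] 0.1230834370183333
[array([0.5255, 0.3305]), array([0.3837, 0.2701]), array([0.5641, 0.133 ])]
```

The ring is in its stop under the hatch: ring (0.412,0.208), within about 1 mm of the network's hatch point. Next I move over the jar.

>>> step_arm(
  increments=[
    [[0,0,1],0,0],
    [[0.05,-0.4,0.6],0,0],
    [[0.1,-0.96,0],0,0],
    [[0.1,-0.96,0],0,0],
    [[0.1,-0.96,0],0,0],
    [[0.1,-0.96,0],0,0],
    [[0.1,-0.96,0],0,0],
    [[0.1,-0.96,0],0,0],
    [[0.1,-0.96,0],0,0],
    [[0.1,-0.96,0],0,0],
    [[0.1,-0.96,0],0,0],
    [[0.1,-0.96,-0.4],0,0],
    [[0.1,-0.96,-0.8],0,0],
    [[0.1,-0.96,-0.9],0,0],
    [[0,-0.96,-0.9],0,0],
    [[0,-0.6,-0.9],0,0],
    [[0,0,-0.6],0,0],
    [[0,0,0],0,0],
    [[0,0,0],0,0],
  ],
)

```text
time_s: 9.7
tool_pos: [0.5205, -0.1146, 0.2495]
eef_rot: [-0.001, 0.635, 0.773, -0.0]
wrist_force: [0.2, -0.7, -0.1]
finger_gap: 0.0854
grasp_force: 0.0
```

```bash
python3 - <<'E'
from h import *
T=pose('wrist'); im=robot.capture('wrist'); cv2.imwrite('pics/w3.png',im)
marks('wrist',['spice_jar','pink_cup','butter_dish'],T)
E
```

```text
wrist spice_jar 0.89 [ 4.94e-01 -1.61e-02  3.00e-04] [252.  72.]
wrist spice_jar 0.57 [ 0.5185 -0.1155 -0.0025] [256. 160.]
wrist butter_dish 0.72 [ 0.3742 -0.1445  0.0007] [137. 161.]
```

View pics/w3.png

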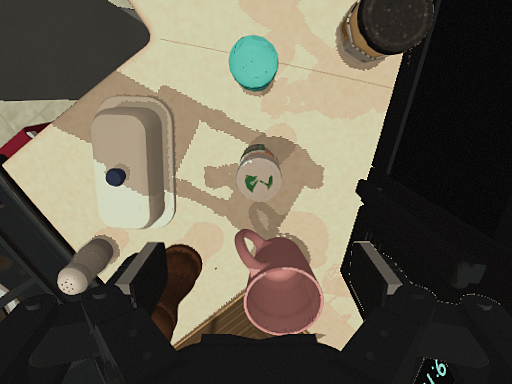

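```bash
python3 - <<'E'
from h import *
T=pose('wrist')
print('cap',bp(T,(259,177),.1),'jar r edge',bp(T,(282,177),.1))
for p in [(405,60),(372,160),(345,260)]: print(p,bp(T,p,0.0),bp(T,p,.02))
print('butter',bp(T,(160,200),.05),bp(T,(175,150),.0))
print('handle',bp(T,(237,240),.08),bp(T,(260,228),.08))
E
```

```text
cap [ 0.52382304 -0.11224986] jar r edge [ 0.54458922 -0.1081229 ]
(405, 60) [0.66713718 0.03305034] [0.6587992  0.02895752]
(372, 160) [ 0.6624787  -0.08766722] [ 0.65438612 -0.08540088]
(345, 260) [ 0.66719295 -0.22778852] [ 0.65885203 -0.21814088]
butter [ 0.42349633 -0.17157238] [ 0.42166168 -0.12300387]
handle [ 0.51559361 -0.18822056] [ 0.53656423 -0.17017159]
```

>>> step_arm(
  increments=[
    [[0.08,0.04,-0.4],0,0],
    [[0,0,-0.9],0,0],
    [[0,0,-0.9],0,0],
    [[0,0,-0.9],0,0],
    [[0,0,-0.9],0,0],
    [[0,0,-0.9],0,0],
    [[0,0,-0.8],0,0],
    [[0,0,-0.6],0,0],
    [[0,0,-0.4],0,0],
    [[0,0,-0.15],0,0],
    [[0,0,0],0,0],
    [[0,0,0],0,0.3],
    [[0,0,0],0,0.6],
    [[0,0,0],0,1],
    [[0,0,0],0,1],
    [[0,0,0],0,1],
  ],
)

```text
time_s: 11.23
tool_pos: [0.5237, -0.1141, 0.0805]
eef_rot: [0.001, 0.634, 0.773, 0.0]
wrist_force: [-2.5, -0.9, 5.3]
finger_gap: 0.0404
grasp_force: 59.9
```

>>> step_arm(
  increments=[
    [[0,0,0.4],0,1],
    [[0,0,0.9],0,1],
    [[0,0,1],0,1],
    [[0,0,1],0,1],
    [[0,0,1],0,1],
    [[0,0,1],0,1],
    [[0,0,1],0,1],
    [[0,0,1],0,1],
    [[0,0,1],0,1],
    [[-0.1,0.3,0.8],0.4,1],
    [[-0.28,0.8,0.5],0.97,1],
    [[-0.28,0.8,0.5],0.97,1],
    [[-0.28,0.8,0.5],0.97,1],
    [[-0.28,0.8,0.5],0.97,1],
    [[-0.28,0.8,0.5],0.97,1],
    [[-0.28,0.8,0.5],0.97,1],
    [[-0.28,0.8,0.5],0.97,1],
    [[-0.28,0.8,0.5],0.97,1],
    [[-0.28,0.8,0.5],0.97,1],
    [[-0.28,0.8,0.2],0.97,1],
  ],
)

```text
time_s: 12.9
tool_pos: [0.4504, 0.0948, 0.4265]
eef_rot: [0.002, 0.179, 0.984, 0.001]
wrist_force: [1.2, 0.2, -1.0]
finger_gap: 0.041
grasp_force: 60.6
```

>>> step_arm(
  increments=[
    [[-0.28,0.8,0],0.95,1],
    [[-0.28,0.8,0],0.95,1],
    [[-0.28,0.8,0],0.95,1],
    [[-0.28,0.8,0],0.95,1],
    [[-0.22,0.7,0],0.95,1],
    [[-0.1,0.3,0],0.7,1],
    [[0,0,0],0,1],
    [[0,0,0],0,1],
    [[0,0,0],0,1],
  ],
)

```text
time_s: 13.65
tool_pos: [0.4146, 0.1983, 0.4242]
eef_rot: [0.0, -0.089, 0.996, -0.0]
wrist_force: [0.7, 0.1, -1.3]
finger_gap: 0.041
grasp_force: 60.7
```

```bash
python3 - <<'E'
from h import *
s=robot.sense(); print(s['tool_pos'],s['eef_rot'],s['finger_gap'],s['wrist_force'],s['qpos'])
ts=['spice_jar','empty_place','hatch']
for c in ['wrist','scene','top']:
    T=pose(c); im=robot.capture(c); cv2.imwrite(f'pics/{c}4.png',im); marks(c,ts,T)
E
```

```text
[0.41458557 0.1982807  0.424169  ] [ 1.72366080e-04 -8.90771761e-02  9.96024686e-01 -2.26110103e-04] 0.04100820091000792 [ 0.70215062  0.13016791 -1.27857161] [ 3.51658203e-01 -1.38255865e-01  1.76165819e+00 -5.26912474e-04
  1.51797475e+00 -1.39750117e+00]
wrist spice_jar 0.8 [0.4154 0.1971 0.3393] [257. 202.]
wrist spice_jar 0.72 [ 0.4932 -0.015  -0.0022] [135. 163.]
wrist empty_place 0.57 [0.4114 0.1995 0.0308] [260. 142.]
wrist hatch 0.68 [0.4147 0.207  0.0308] [264. 144.]
scene spice_jar 0.78 [ 0.4963 -0.0126 -0.0051] [276. 232.]
scene spice_jar 0.64 [0.4181 0.1922 0.3429] [178. 145.]
scene spice_jar 0.25 [0.61   0.0475 0.001 ] [276. 192.]
scene empty_place 0.67 [0.4092 0.2005 0.0292] [194. 219.]
scene empty_place 0.67 [ 0.5569 -0.2275 -0.0022] [356. 246.]
scene empty_place 0.32 [0.4147 0.204  0.0234] [195. 218.]
scene hatch 0.57 [0.4144 0.2061 0.0225] [194. 218.]
scene hatch 0.3 [0.4479 0.1029 0.2865] [224. 167.]
top spice_jar 0.62 [ 0.4971 -0.0111  0.0024] [276. 194.]
top spice_jar 0.55 [0.4181 0.1966 0.3412] [193. 206.]
top empty_place 0.86 [0.4051 0.2091 0.0301] [204. 227.]
top hatch 0.69 [0.4119 0.206  0.0314] [205. 225.]
```

View pics/wrist4.png

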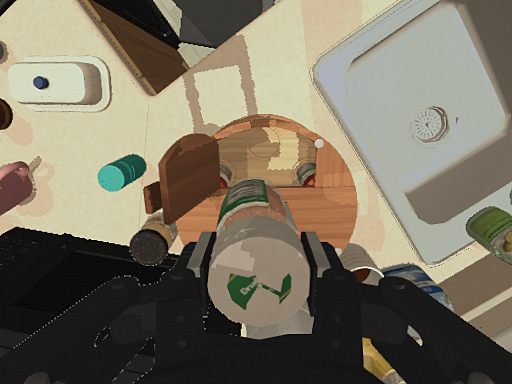

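The jar is held upright in the jaws. The ring shows at about (265,143), past the jar, with a neighbour jar on either side.

```bash
python3 - <<'E'
from h import *
T=pose('wrist'); print(bp(T,(265,143),.034))
im=cv2.imread('pics/wrist4.png')[110:190,215:330]; cv2.imwrite('pics/w4c.png',cv2.resize(cv2.convertScaleAbs(im,alpha=1.4),None,fx=6,fy=6,interpolation=cv2.INTER_CUBIC))
E
```

```text
[0.4117057  0.20933228]
```

View pics/w4c.png

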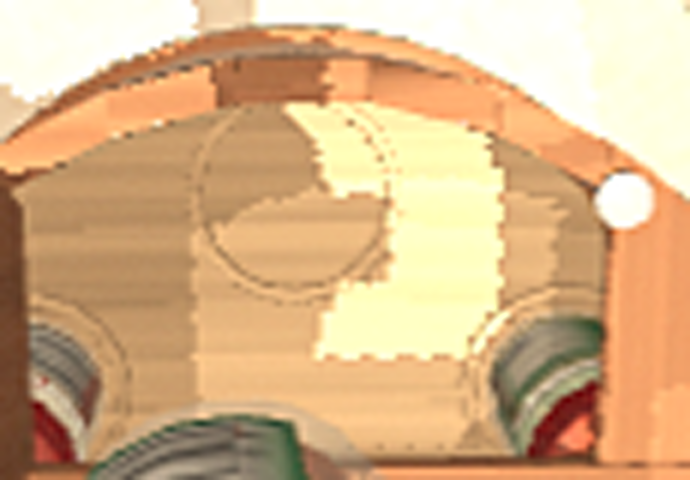

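>>> step_arm(
  increments=[
    [[-0.1,0.38,-0.3],0,1],
    [[0,0,-0.8],0,1],
    [[0,0,-1],0,1],
    [[0,0,-1],0,1],
    [[0,0,-1],0,1],
    [[0,0,-1],0,1],
    [[0,0,-1],0,1],
    [[0,0,-0.8],0,1],
    [[0,0,-0.6],0,1],
    [[0,0,-0.4],0,1],
    [[0,0,0],0,1],
    [[0,0,0],0,1],
  ],
)

```text
time_s: 15.25
tool_pos: [0.4118, 0.2086, 0.2262]
eef_rot: [-0.0, -0.09, 0.996, -0.0]
wrist_force: [-0.1, -0.2, -0.5]
finger_gap: 0.041
grasp_force: 60.7
```

Now 108 mm lower to just above the floor.

>>> step_arm(
  increments=[
    [[0,-0.02,-0.5],0,1],
    [[0,0,-0.8],0,1],
    [[0,0,-0.8],0,1],
    [[0,0,-0.6],0,1],
    [[0,0,-0.5],0,1],
    [[0,0,-0.4],0,1],
    [[0,0,-0.3],0,1],
    [[0,0,-0.2],0,1],
    [[0,0,0],0,1],
    [[0,0,0],0,1],
  ],
)

```text
time_s: 16.08
tool_pos: [0.4126, 0.208, 0.1245]
eef_rot: [0.0, -0.09, 0.996, 0.0]
wrist_force: [1.0, 0.2, -1.9]
finger_gap: 0.041
grasp_force: 60.7
```

```bash
python3 - <<'E'
from h import *
s=robot.sense(); print(s['tool_pos'],s['wrist_force'])
ts=['spice_jar','empty_place']
for c in ['wrist','scene','top']:
    T=pose(c); im=robot.capture(c); cv2.imwrite(f'pics/{c}5.png',im); marks(c,ts,T)
E
```

```text
[0.41260954 0.20803303 0.12447784] [ 0.96778794  0.2042612  -1.89554622]
wrist spice_jar 0.89 [ 4.947e-01 -1.550e-02  3.000e-04] [  2. 230.]
wrist spice_jar 0.87 [0.4148 0.2012 0.0446] [248. 205.]
scene spice_jar 0.62 [ 0.4921 -0.0147 -0.001 ] [276. 233.]
scene spice_jar 0.55 [0.4127 0.2032 0.046 ] [193. 214.]
scene spice_jar 0.33 [0.4149 0.2065 0.0225] [194. 217.]
scene empty_place 0.52 [0.4102 0.2021 0.029 ] [194. 218.]
scene empty_place 0.43 [ 0.6115  0.0486 -0.0013] [276. 192.]
top spice_jar 0.55 [0.4154 0.2046 0.0422] [205. 223.]
top spice_jar 0.49 [ 0.4951 -0.01    0.0013] [275. 195.]
top empty_place 0.52 [0.4114 0.2076 0.026 ] [205. 225.]
```

>>> step_arm(
  increments=[
    [[0,0,-0.12],0,1],
    [[0,0,-0.12],0,1],
    [[0,0,-0.12],0,1],
    [[0,0,-0.04],0,1],
    [[0,0,0],0,1],
    [[0,0,0],0,1],
  ],
)

```text
time_s: 17.03
tool_pos: [0.412, 0.2077, 0.1138]
eef_rot: [-0.0, -0.09, 0.996, -0.0]
wrist_force: [0.7, -0.2, -2.7]
finger_gap: 0.0409
grasp_force: 60.7
```

>>> step_arm(
  increments=[
    [[0,0,-0.06],0,1],
    [[0,0,-0.06],0,1],
    [[0,0,0],0,1],
    [[0,0,0],0,1],
  ],
)

```text
time_s: 17.37
tool_pos: [0.412, 0.2078, 0.1109]
eef_rot: [-0.0, -0.09, 0.996, -0.0]
wrist_force: [0.2, 0.3, -1.4]
finger_gap: 0.0408
grasp_force: 60.7
```

>>> step_arm(
  increments=[
    [[0,0,-0.04],0,1],
    [[0,0,0],0,1],
    [[0,0,-0.04],0,1],
    [[0,0,0],0,1],
    [[0,0,0],0,1],
  ],
)

```text
time_s: 17.78
tool_pos: [0.4129, 0.2081, 0.1104]
eef_rot: [0.001, -0.09, 0.996, 0.0]
wrist_force: [-2.6, -1.4, 8.1]
finger_gap: 0.0412
grasp_force: 61.5
```

>>> step_arm(
  increments=[
    [[0,0,0],0,0.45],
    [[0,0,0],0,0.35],
    [[0,0,0],0,0.3],
    [[0,0,0],0,0.3],
    [[0,0,0],0,0.3],
    [[0,0,0.2],0,0.3],
    [[0,0,0.4],0,0.3],
    [[0,0,0.6],0,0.3],
    [[0,0,0.8],0,0.3],
    [[0,0,1],0,0.3],
    [[0,0,1],0,0.3],
    [[0,0,1],0,0.3],
    [[0,0,1],0,0.3],
    [[0,0,1],0,0.3],
    [[0,0,1],0,0.3],
    [[0,0,1],0,0.3],
    [[0,0,1],0,0.3],
    [[0,0,0.5],0,0.3],
    [[0,0,0],0,0.3],
    [[0,0,0],0,0.3],
  ],
)

```text
time_s: 19.45
tool_pos: [0.4124, 0.2078, 0.3719]
eef_rot: [0.001, -0.09, 0.996, 0.0]
wrist_force: [-1.0, 0.2, -0.4]
finger_gap: 0.0601
grasp_force: 0.0
```

```bash
python3 - <<'E'
from h import *
s=robot.sense(); print(s['tool_pos'],s['wrist_force'])
ts=['spice_jar','hatch','knob_grip','lid_hinge','lid_tab']
V=[]
for c in ['wrist','scene','top']:
    T=pose(c); im=robot.capture(c); marks(c,ts,T); V.append(im)
w=V[0]; t=cv2.resize(V[1][130:250,130:270],(400,343)); u=cv2.resize(V[2][130:250,140:280],(400,343))
a=np.vstack([t,u])[:, :]; a=cv2.resize(a,(350,600)); b=cv2.resize(w,(450,338)); b=np.vstack([b,np.zeros((262,450,3),np.uint8)])
cv2.imwrite('pics/after.png',np.hstack([b,a]))
E
```

```text
[0.41238058 0.20783664 0.3718819 ] [-0.96009288  0.18311503 -0.36610063]
wrist spice_jar 0.93 [ 0.4985 -0.0136 -0.0026] [118. 172.]
wrist spice_jar 0.63 [ 0.3763 -0.1461 -0.0015] [41. 84.]
wrist spice_jar 0.57 [0.4111 0.2031 0.0302] [255. 146.]
wrist hatch 0.7 [0.4121 0.2075 0.0304] [258. 147.]
wrist hatch 0.19 [ 0.3746 -0.1443  0.    ] [41. 83.]
wrist knob_grip 0.78 [0.487  0.2207 0.1959] [258. 242.]
wrist lid_hinge 0.97 [0.4364 0.1408 0.1561] [196. 175.]
wrist lid_tab 0.74 [0.4446 0.0994 0.2825] [109. 215.]
scene spice_jar 0.68 [ 0.4959 -0.0129 -0.0039] [276. 232.]
scene spice_jar 0.62 [0.4151 0.204  0.0298] [194. 216.]
scene hatch 0.58 [0.4094 0.2069 0.0267] [193. 218.]
scene knob_grip 0.84 [0.4904 0.2197 0.1946] [196. 159.]
scene lid_hinge 0.63 [0.4382 0.141  0.1515] [213. 196.]
scene lid_tab 0.67 [0.4465 0.0997 0.2837] [225. 169.]
top spice_jar 0.73 [ 0.4967 -0.0105  0.0009] [275. 194.]
top hatch 0.73 [0.4137 0.2041 0.0279] [206. 225.]
top hatch 0.68 [ 0.6282  0.4004 -0.0007] [142. 162.]
top lid_hinge 0.72 [0.4371 0.1477 0.1512] [221. 209.]
top lid_tab 0.85 [0.4458 0.1002 0.2811] [236. 197.]
```

View pics/after.png

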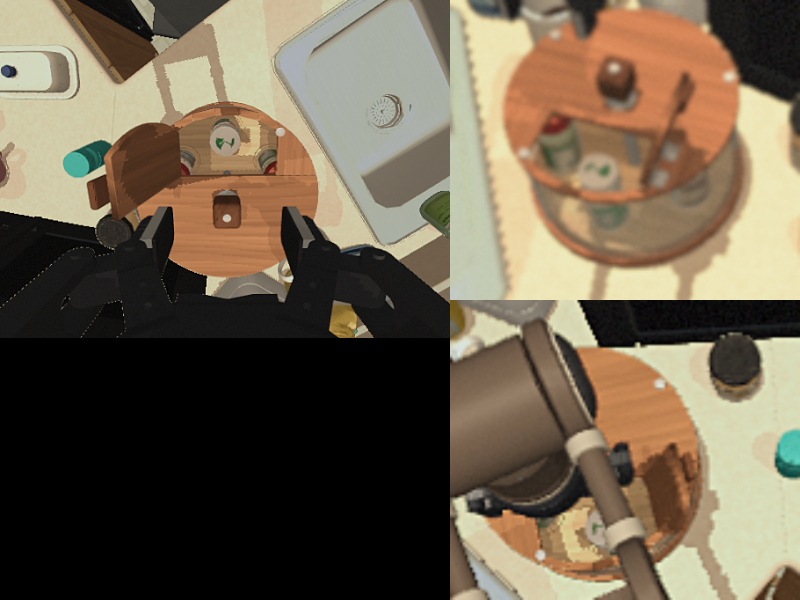

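The jar stands in its place at z 0.030. Seen from all three views it is upright, in place and under the hatch. Next I close the fingers and go over the lid to its outer side.

>>> step_arm(
  increments=[
    [[0.1,-0.4,0],0,0.6],
    [[0.22,-0.8,0],0,1],
    [[0.22,-0.8,0],0,1],
    [[0.22,-0.8,0],0,1],
    [[0.22,-0.8,0],0,1],
    [[0.22,-0.8,0],0,1],
    [[0.22,-0.8,0],0,1],
    [[0.2,-0.8,0],0,1],
    [[0.12,-0.47,0],0,1],
    [[0,0,-0.5],0,1],
    [[0,0,-0.9],0,1],
    [[0,0,-0.9],0,1],
    [[0,0,-0.8],0,1],
    [[0,0,-0.5],0,1],
    [[0,0,-0.3],0,1],
    [[0,0,0],0,1],
    [[0,0,0],0,1],
  ],
)

```text
time_s: 21.77
tool_pos: [0.4558, 0.0457, 0.2743]
eef_rot: [0.0, -0.09, 0.996, -0.0]
wrist_force: [-0.9, 0.1, -0.0]
finger_gap: -0.0001
grasp_force: 0.0
```

```bash
cat > lid.py <<'E'
from h import *
A=np.array([.4905,.2217]); y=.185; ex=np.array([np.cos(y),np.sin(y)]); ey=np.array([-ex[1],ex[0]])
def st():
    s=robot.sense(); d=s['tool_pos'][:2]-A; print('x',(d@ex*1e3).round(1),'yrel',(d@ey*1e3+66).round(1),'tip zrel',((s['tool_pos'][2]-.168)*1e3).round(1),'F',s['wrist_force'].round(1),'t',s['time_s'],'gap',round(s['finger_gap'],4))
def tab(c):
    T=pose(c); robot.capture(c)
    for d in robot.mark_of(c,'lid_tab')[:2]:
        w=T[:3,:3]@np.array(d['location'])+T[:3,3]; r=w[:2]-A; yr=r@ey*1e3+66; z=(w[2]-.154)*1e3
        print(c,round(d['p'],2),'x',(r@ex*1e3).round(1),'yrel',yr.round(1),'z',z.round(1),'theta',np.arctan2(z,yr).round(3),'r',np.hypot(z,yr).round(0))
E
cat > lidc.py <<'E'
from lid import *
st(); [tab(c) for c in ('scene','top')]
E
python3 lidc.py
```

```text
x -66.5 yrel -100.6 tip zrel 106.3 F [-0.9  0.1 -0. ] t 21.7667 gap -0.0001
scene 0.69 x -68.7 yrel -46.4 z 132.4 theta 1.908 r 140.0
top 0.81 x -65.7 yrel -44.8 z 130.5 theta 1.901 r 138.0
top 0.3 x -78.0 yrel 64.6 z -125.5 theta -1.095 r 141.0
```

>>> step_arm(
  increments=[
    [[-0.07,0.38,0],0,1],
    [[-0.07,0.38,0],0,1],
    [[-0.07,0.38,0],0,1],
    [[-0.07,0.38,0],0,1],
    [[-0.07,0.38,0],0,1],
    [[-0.07,0.38,0],0,1],
    [[-0.07,0.38,0],0,1],
    [[-0.07,0.38,0],0,1],
    [[-0.07,0.35,-0.06],0,1],
    [[-0.07,0.35,-0.06],0,1],
    [[-0.07,0.35,-0.06],0,1],
    [[-0.07,0.35,-0.06],0,1],
    [[-0.06,0.35,-0.06],0,1],
    [[0,0,0],0,1],
    [[0,0,0],0,1],
  ],
)

```text
time_s: 23.22
tool_pos: [0.4323, 0.1663, 0.2657]
eef_rot: [-0.001, -0.091, 0.996, -0.0]
wrist_force: [-0.7, -0.4, 0.3]
finger_gap: 0.0
grasp_force: 0.0
```

```bash
python3 lidc.py
```

```text
x -67.4 yrel 22.3 tip zrel 97.7 F [-0.7 -0.4  0.3] t 23.2167 gap 0.0
scene 0.89 x -64.5 yrel 43.9 z 129.6 theta 1.244 r 137.0
top 0.7 x -64.8 yrel 47.4 z 124.8 theta 1.208 r 134.0
```

>>> step_arm(
  increments=[
    [[-0.05,0.29,-0.16],0,1],
    [[-0.05,0.29,-0.16],0,1],
    [[-0.05,0.29,-0.16],0,1],
    [[-0.05,0.29,-0.16],0,1],
    [[-0.04,0.21,-0.23],0,1],
    [[-0.04,0.21,-0.23],0,1],
    [[-0.04,0.21,-0.23],0,1],
    [[-0.04,0.21,-0.23],0,1],
    [[-0.03,0.14,-0.28],0,1],
    [[-0.03,0.14,-0.28],0,1],
    [[-0.03,0.14,-0.28],0,1],
    [[-0.03,0.14,-0.28],0,1],
    [[0,0,0],0,1],
    [[0,0,0],0,1],
  ],
)

```text
time_s: 24.58
tool_pos: [0.4205, 0.2297, 0.1987]
eef_rot: [-0.001, -0.09, 0.996, -0.0]
wrist_force: [-0.1, -0.0, -0.5]
finger_gap: 0.0003
grasp_force: 0.0
```

```bash
python3 lidc.py
```

```text
x -67.4 yrel 86.8 tip zrel 30.7 F [-0.1 -0.  -0.5] t 24.5833 gap 0.0003
scene 0.62 x -66.9 yrel 128.1 z 42.8 theta 0.323 r 135.0
top 0.77 x -65.0 yrel 130.2 z 39.7 theta 0.296 r 136.0
```

Tracking as planned. Now down to 2 mm above shut, then press gently.

>>> step_arm(
  increments=[
    [[0,0.04,-0.2],0,1],
    [[0,0.04,-0.25],0,1],
    [[0,0.03,-0.25],0,1],
    [[0,0.03,-0.2],0,1],
    [[0,0,-0.15],0,1],
    [[0,0,-0.1],0,1],
    [[0,0,-0.04],0,1],
    [[0,0,0],0,1],
    [[0,0,0],0,1],
  ],
)

```text
time_s: 25.53
tool_pos: [0.4211, 0.2332, 0.1697]
eef_rot: [-0.0, -0.09, 0.996, -0.0]
wrist_force: [-0.8, -0.6, 0.4]
finger_gap: 0.0003
grasp_force: 0.0
```

>>> step_arm(
  increments=[
    [[0,0,-0.06],0,1],
    [[0,0,0],0,1],
    [[0,0,0],0,1],
  ],
)

```text
time_s: 25.78
tool_pos: [0.4212, 0.2333, 0.1683]
eef_rot: [0.0, -0.09, 0.996, 0.0]
wrist_force: [0.6, -0.6, 0.3]
finger_gap: 0.0
grasp_force: 0.0
```

```bash
python3 lidc.py
```

```text
x -66.0 yrel 90.2 tip zrel 0.3 F [ 0.6 -0.6  0.3] t 25.7833 gap 0.0
scene 0.56 x -67.3 yrel 136.9 z 2.5 theta 0.018 r 137.0
top 0.67 x -63.9 yrel 138.6 z 1.3 theta 0.009 r 139.0
top 0.53 x -1.0 yrel 65.0 z -157.6 theta -1.179 r 171.0
```

Now press until a clear force shows.

>>> step_arm(
  increments=[
    [[0,0,-0.04],0,1],
    [[0,0,0],0,1],
    [[0,0,-0.04],0,1],
    [[0,0,0],0,1],
    [[0,0,0],0,1],
  ],
)

```text
time_s: 26.4
tool_pos: [0.4213, 0.2334, 0.1679]
eef_rot: [-0.0, -0.09, 0.996, -0.0]
wrist_force: [-3.7, -1.4, 9.0]
finger_gap: -0.0
grasp_force: 5.0
```

Firm contact at 9 N, so the lid is on its stop. I'll back off and verify.

>>> step_arm(
  increments=[
    [[0,0,0.2],0,1],
    [[0,0,0.6],0,1],
    [[0,0,1],0,1],
    [[0,0,1],0,1],
    [[0,0,1],0,1],
    [[0,0,1],0,1],
    [[0,0,0.8],0,1],
    [[0,0,0.5],0,1],
    [[0,0,0],0,1],
    [[0,0,0],0,1],
  ],
)

```text
time_s: 27.23
tool_pos: [0.4214, 0.2334, 0.3192]
eef_rot: [0.001, -0.09, 0.996, 0.0]
wrist_force: [-0.6, -0.3, 0.1]
finger_gap: -0.0005
grasp_force: 0.0
```

```bash
python3 lidc.py; python3 - <<'E'
from lid import *
tab('wrist'); marks('scene',['spice_jar','empty_place','honey_jar','pink_cup','butter_dish','salt_mill','striped_mug'],pose('scene'))
i=robot.capture('scene')[110:270,120:300]; cv2.imwrite('pics/end.png',cv2.resize(i,None,fx=3.3,fy=3.3,interpolation=cv2.INTER_CUBIC))
E
```

```text
x -65.7 yrel 90.3 tip zrel 151.2 F [-0.6 -0.3  0.1] t 27.2333 gap -0.0005
scene 0.97 x -64.7 yrel 136.2 z 7.6 theta 0.056 r 136.0
top 0.95 x -65.6 yrel 137.0 z 1.4 theta 0.01 r 137.0
wrist 0.97 x -64.3 yrel 133.2 z 2.2 theta 0.017 r 133.0
scene spice_jar 0.78 [ 0.4939 -0.0121 -0.0032] [276. 232.]
scene honey_jar 0.75 [ 0.6127  0.0468 -0.0019] [276. 192.]
scene pink_cup 0.98 [ 0.5606 -0.2292 -0.0035] [357. 246.]
scene butter_dish 0.75 [ 0.3761 -0.1488 -0.0008] [302. 289.]
scene salt_mill 0.8 [ 0.446  -0.2699 -0.0006] [356. 287.]
```

View pics/end.png

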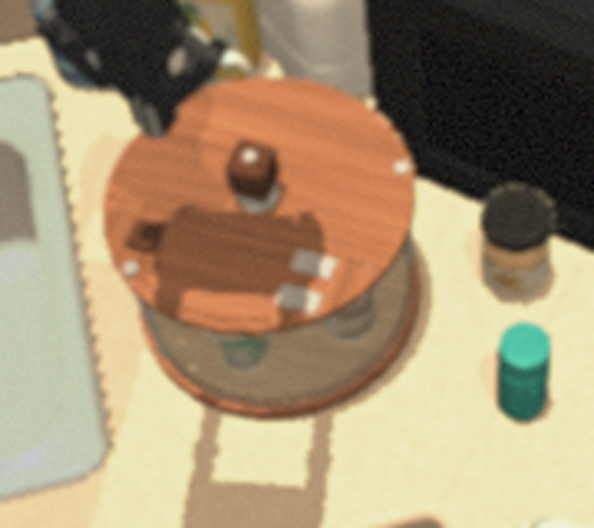

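The picture shows the lid flush with the roof (tab at (147,235)), the jar visible through the wall, and the bystanders in place.

```bash
python3 -c "
from workcell import robot; print(robot.close_job())"
```

```text
the job is handed in; nothing more can be done
None
```

I handed the job in at about 27 s: the carousel is in its stop, the jar stands upright under the hatch, and the lid was pressed gently shut. The bystanders I could re-check were still in place (the striped mug was not seen at the end), and `close_job` gave no verdict.

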